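# Release the sharpening stone and set it to dry

### The job

The sharpening is done: back the clamp knob on the stone holder off anticlockwise all the way to its end stop, slide the jaw fully back to its stop, and lift the stone straight up out of the holder. Then set it down gently and squarely in the sloping bay of the drying rack, flat on the ribs with its lower long edge resting against the lip, and let go. Do not disturb the plate, mug, funnel or spoon drying in the rack.

Things in the scene. Friction and masses are not known exactly. Their poses are not given: they have to be found in the camera images.
- holder: Sharpening-stone holder, fixed: two steel rails (tops, carrying the stone, 24 mm above the counter), 66 mm wide (x), 271 mm long (y); origin mid-underside on the counter. A fixed jaw 40 mm high stands at the -y end; the sliding jaw with the clamp knob opens towards +y. Jaws hold only the stone's ends; its long sides are free above the rails, which stick out 5 mm beyond them.
- jaw_face (a point): Middle of the sliding jaw's rubber face that bears on the stone's end, 32 mm above the counter. The jaw's carriage is a steel block 66 mm wide and 50 mm long on top of the rails, its top 40 mm above the counter.
- sliding_jaw (a joint): Travel of the sliding jaw (m): 0 against the stone, 0.040 fully back at its stop, growing along the holder's +y. It is locked while the knob is tight and free only when the knob is within about 0.4 rad of its loose stop; then it slides with about 3 N and stays where it is left.
- knob_grip (a point): Grip point of the clamp knob, on its upright axis, 28 mm behind the jaw face, 65 mm above the counter. Black wing knob: an upright bar 52 mm long, 12 mm thick, from 50 to 76 mm above the counter, on a hub 24 mm across (top at 52 mm). The point's x axis runs along the bar. It rides on the sliding jaw, so the jaw can be drawn back by it.
- lock_knob (a joint): Angle of the clamp knob (rad), growing anticlockwise seen from above: 0 to 0.5 at the start (tight), 3.14 at the loose end stop, where the bar again lies across the holder (along its x). It takes about 0.15 N m to turn and stays where it is left.
- whetstone: The sharpening stone, a grey-brown block 50 mm wide (x), 150 mm long (y), 28 mm thick (z), about 0.35 to 0.6 kg; origin in the middle of its underside. At the start it lies flat on the rails between the jaws, top 52 mm above the counter.
- rack: White plastic drying rack, fixed, 220 mm deep (x), 300 mm wide (y), slatted floor 30 mm above the counter; origin mid-underside. Front is -x. The sloping bay is at the front of its -y half, the spoon behind it; the +y half holds mug, funnel and, at the +y edge, the plate on edge (top 180 mm above the counter). A rim up to 69 mm runs round the back and +y side, not round the bay.
- drain_bay: Sloping bay of the rack: five 64 mm ribs make a plane falling 25 degrees towards the rack's front, 156 mm wide. Origin on it, 52 mm above the counter, where the middle of the stone's underside lies when home; x up the slope, y along the lip, z square to the plane. The lip stands 6 mm above the plane, 6 mm thick, inner face 25 mm down-slope of the origin. The stone does not slide by itself.
- plate: Glass plate, 150 mm across, 8 mm thick, standing on edge between pegs in the rack; origin at its lowest point.
- mug: Aluminium mug upside down in the rack, 73 mm across, 83 mm tall, handle 60 mm out from its axis along its -x; origin under its centre.
- funnel: Grey silicone funnel mouth down in the rack, 72 mm across, 85 mm tall; origin under its centre.
- spoon: Wooden spoon lying at the back of the rack, 240 mm long along its x (bowl at +x), 12 mm thick; origin under its middle.
Mind the look-alikes: they are no part of the job. What is meant by the whetstone is not black, and is the smaller of those in its own colour.

How it is judged:
By the outcome, as a careful person would: the job done as asked, in the order asked, and still so for the second after the job is handed in, with the robot touching nothing.
It also fails if it takes over 72 s, if anything falls off the work surface, if the arm or the gripper's body presses on something with over 40 N, if the wrist force passes 120 N, or if a joint passes its speed limit or range.

### The arm

A 6-joint arm with a two-finger parallel gripper is mounted at the origin on the work surface. World frame = base frame: x ahead of the robot, y to its left, z up, the work surface at z = 0. Lengths are in m, angles in rad, forces in N, time in s.
With the tool pointing down it reaches from about 0.25 to 0.775 m from the base axis. Payload 8.9 kg.
Tool frame: the origin (TCP) lies midway between the tips of the shut fingers; the grasp point (between the pads) lies 19 mm behind it (grip_point_offset is the distance from the TCP to the grasp point, in m); z points along the fingers, y is the line along which they close (so a half turn about z gives the same grasp; the last joint's range is limited). The gripper opens to 85 mm and grips with 20 to 120 N. Pads are 22 mm wide; open, the fingers measure 114 mm over their backs; the gripper's body (76 mm by 85 mm) begins 54 mm behind the grasp point. The pads swing forward as they close: fully open they stand 13 mm farther back than shut.
Start: joints at [1.015, 0.291, -0.153, 1.127, 0, 1.431], TCP at [0.213, 0.48, 0.231] pointing down, gripper open.
Joint ranges: [-2.52, 2.52], [-0.91, 1.74], [-1.3, 1.37], [-1.96, 2.02], [-1.52, 1.47], [-3.14, 3.14]. Speed limits (rad/s): [2.22, 2.22, 2.79, 3.14, 3.14, 3.14].

### API

Orientations are given as a unit quaternion [x, y, z, w].
In Python, from rig import get_obs, camera, close_job, grip_point_offset gives the robot as it stands. The module is installed in compiled form; this text tells all that it offers.
- The arm moves only by the shell command python3 -m inch 'ROWS' [OPENING] [FORCE]. ROWS is JSON, one flat list of numbers, 4 for each row, row after row: the shift along the tool's x, y, z scaled (see below), then the turn about the tool's z scaled (see below). In form: [tx, ty, tz, spin, tx, ty, tz, spin, ...]. A call has 1 to 8 rows; each row shifts and turns the commanded pose from where the row before left it, along the tool's axes as they then stand; what a row does not reach is not made up. The controller multiplies each number of a shift by 100 cm and each number of a turn by 2 rad. A row lasts 1/10 s, in which the tool goes at most 50 mm and 8.59 degrees, less where a joint would pass 70% of its speed; a pose out of reach is approached as far as the arm can. A call with a number of a shift or a turn outside -1 to 1 is refused whole. A call with a gripper value outside its range is refused whole. OPENING is the opening, from -1 (shut) to 1 (fully open), set as the call begins (- or left out, the last holds). The fingers move at their own pace and stop on an object; FORCE is the grip in N (left out, the last holds). Time passes only in rows, so rows that do not move let the fingers close. It gives the time, the measured TCP pose, the force, the opening and the grip force at its end, in the units of the state.
- get_obs(): the state, without advancing time (a new reading comes with each control period).
- camera(name): name is "side" or "top" or "wrist"; returns a dict with "color" (480x640x3 uint8, red, green, blue), "fx", "fy", "cx", "cy" (pixels), "R" (3x3) and "t" (3): a world point X has camera coordinates R X + t. Camera axes: x right, y down, z forward; pixel columns grow to the right and rows downward; lengths in m; the calibration is good to about 2 mm. A picture is of the moment at which its call begins. There is no depth.
- close_job(): hands the job in; it is judged then, once.
The state is a dict: "time": time; "joint_pos": joint angles; "qvel": joint speeds; "tau": joint torques, N m; "ee_pos": TCP position; "tool_rot": TCP orientation; "force": force on the tool from outside, world axes, zero at the start; "wrist_torque": the same for the moment, N m; "gripper_width": finger opening in m; "grasp_force": force on a finger pad.
Only numpy, scipy, OpenCV 4.12 (cv2) and the standard library are available. Lean on these libraries where they do the work, as an engineer would, in place of code of your own. Each camera call takes 0.05 s, during which the arm holds its last target. There are 200 camera calls.

## Working session

There is one attempt and no reset: what is moved stays moved. The work goes in short steps, Python scripts to look and compute and a shell command to move; the robot and the scene stay as the last step left them, time stands still between calls to the robot, and variables do not carry over. Pictures are saved under pics/ and viewed, at most 10 in all, crops included, and the job is handed in when it is done.

```bash
mkdir -p pics
python3 - <<'E'
from rig import get_obs,camera,grip_point_offset
import cv2,numpy as np
for n in ("top","side"):
    c=camera(n); cv2.imwrite(f"pics/{n}0.png",c["color"][:,:,::-1]); print(n,c["fx"],c["cx"],c["cy"],np.round(c["R"],3).tolist(),np.round(c["t"],3).tolist())
o=get_obs(); print({k:np.round(v,3).tolist() for k,v in o.items()}, grip_point_offset)
E
```

```text
top 594.9986732065149 312.2517832839597 241.5851689290403 [[-0.012, -1.0, -0.009], [-0.998, 0.013, -0.061], [0.061, 0.008, -0.998]] [0.058, 0.503, 1.071]
side 575.2193500835529 313.946569898488 248.3295242954526 [[-0.976, -0.217, 0.009], [-0.161, 0.692, -0.704], [0.146, -0.689, -0.71]] [0.518, 0.112, 1.207]
{'time': 0.1, 'joint_pos': [1.015, 0.291, -0.154, 1.127, 0.0, 1.431], 'qvel': [-0.0, -0.001, 0.001, 0.001, 0.0, 0.0], 'tau': [0.001, -53.798, 33.192, 0.009, -0.0, -0.0], 'ee_pos': [0.212, 0.48, 0.231], 'tool_rot': [0.207, 0.978, -0.001, -0.0], 'force': [0.277, -0.15, -0.277], 'wrist_torque': [-0.008, 0.001, 0.006], 'grasp_force': 0.0, 'gripper_width': 0.086} 0.0187
```

View pics/top0.png

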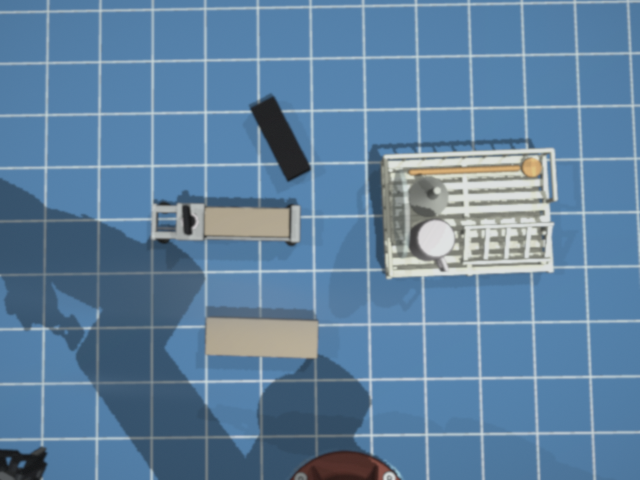

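View pics/side0.png

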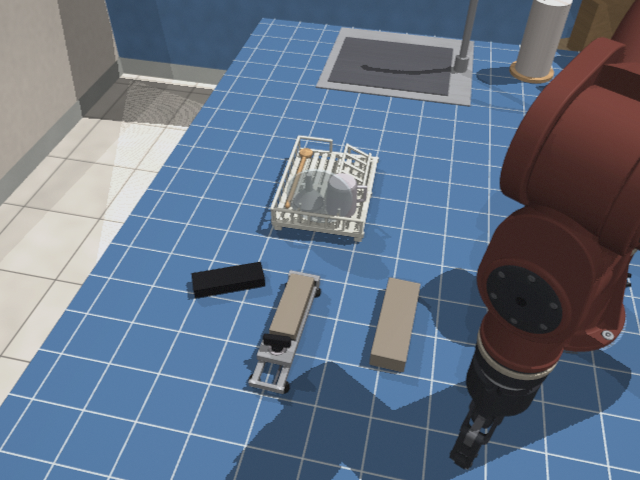

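Candidates, in the top view: the black block at (280,138), the large tan block at (262,338), and the tan block in the holder at (248,222). The one in the holder fits: it isn't black, and it's the smaller of the two tan ones. I'll confirm it in an enlarged crop together with the bay, which is at (507,243).

```bash
cat > h.py <<'E'
import numpy as np,cv2
from rig import camera,get_obs
def ray(c,u,v,z):
    R=np.array(c["R"]);t=np.array(c["t"]);o=-R.T@t
    d=R.T@np.array([(u-c["cx"])/c["fx"],(v-c["cy"])/c["fy"],1]);return o+d*(z-o[2])/d[2]
def proj(c,X):
    p=np.array(c["R"])@np.array(X)+np.array(c["t"]);return np.array([c["fx"]*p[0]/p[2]+c["cx"],c["fy"]*p[1]/p[2]+c["cy"]])
E
python3 - <<'E'
from h import *
c=camera("top");im=c["color"]
a=cv2.resize(im[190:260,140:310],None,fx=4.7,fy=4.2,interpolation=cv2.INTER_CUBIC)
a=cv2.resize(im[192:252,145:305],None,fx=5,fy=5,interpolation=cv2.INTER_CUBIC)
b=cv2.resize(im[210:264+6,445:605],None,fx=5,fy=5,interpolation=cv2.INTER_CUBIC)
cv2.imwrite("pics/crop1.png",np.vstack([a,b])[:600,:,::-1])
hsv=cv2.cvtColor(im,cv2.COLOR_RGB2HSV)
m=cv2.inRange(hsv,(8,40,90),(25,160,255))
for k in cv2.findContours(m,cv2.RETR_EXTERNAL,cv2.CHAIN_APPROX_NONE)[0]:
    if cv2.contourArea(k)<300: continue
    r=cv2.minAreaRect(k);P=np.array([ray(c,*p,0.052)[:2] for p in cv2.boxPoints(r)])
    print(np.round(r[0],1),np.round(r[1],1),"centre",np.round(P.mean(0),4),"corners",np.round(P,4).tolist())
# knob: black pixels near the holder jaw
k=cv2.inRange(hsv,(0,0,0),(180,255,45))[200:245,178:206]
k=max(cv2.findContours(k,cv2.RETR_EXTERNAL,cv2.CHAIN_APPROX_NONE)[0],key=cv2.contourArea)+[178,200]
r=cv2.minAreaRect(k);P=np.array([ray(c,*p,0.076)[:2] for p in cv2.boxPoints(r)]);print("knob",r,np.round(P.mean(0),4),np.round(P,4).tolist())
E
```

```text
[261.1 343.9] [108.7  22.8] centre [0.3232 0.1429] corners [[0.3089, 0.2388], [0.3485, 0.2369], [0.3375, 0.0468], [0.298, 0.0492]]
[246.9 221.9] [84.  27.1] centre [0.5376 0.1665] corners [[0.5156, 0.2413], [0.5639, 0.2405], [0.5595, 0.0914], [0.5113, 0.0927]]
[474.5 167. ] [133.  20.] centre [ 0.63   -0.2381] corners [[0.6138, -0.1201], [0.6496, -0.1209], [0.6463, -0.3565], [0.6105, -0.3552]]
knob ((188.6517333984375, 219.82069396972656), (26.325420379638672, 8.4706392288208), 85.2363510131836) [0.5403 0.2646] [[0.5626, 0.2738], [0.5636, 0.2591], [0.518, 0.2553], [0.5169, 0.27]]
```

View pics/crop1.png

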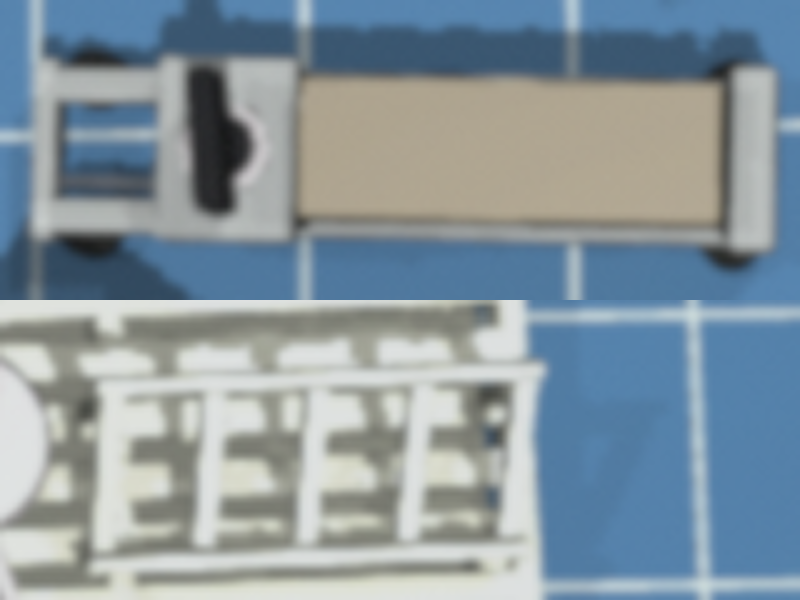

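The crop confirms it. The smaller tan stone lies between the fixed jaw on the right (750,155) and the sliding jaw on the left, with the knob bar at crop (210,140), about px (187,220). The bay's five ribs lie between the lip at crop (307,556) and the upper bar at (320,378). I'm moving over the knob now and will check it with the wrist camera.

```bash
python3 -m inch '[-0.0386,-0.006,0,0,-0.0386,-0.006,0,0,-0.0386,-0.006,0,0,-0.0386,-0.006,0,0,-0.0386,-0.006,0,0,-0.0386,-0.006,0,0,-0.0386,-0.006,0,0,-0.0386,-0.006,0,0]'; python3 -m inch '[-0.0386,-0.006,0,0,-0.0386,-0.006,0,0,0,0,0.01,-0.0625,0,0,0.02,-0.0625,0,0,0.02,-0.0625,0,0,0.01,-0.0625,0,0,0,0,0,0,0,0]'
python3 - <<'E'
from h import *
c=camera("wrist");im=c["color"];cv2.imwrite("pics/w1.png",im[:,:,::-1])
o=get_obs();print(o["time"],np.round(o["ee_pos"],4),np.round(o["tool_rot"],4),np.round(o["joint_pos"],3),np.round(o["force"],1))
print(proj(c,[.5405,.268,.076]))
E
```

```text
time: 0.95
ee_pos: [0.4766, 0.31, 0.2311]
tool_rot: [0.207, 0.978, -0.0, -0.0]
force: [1.0, 0.6, -0.3]
gripper_width: 0.0852
grasp_force: 0.0
time: 1.75
ee_pos: [0.5412, 0.2689, 0.1714]
tool_rot: [-0.04, 0.999, -0.0, -0.0]
force: [0.4, 0.5, -0.7]
gripper_width: 0.0854
grasp_force: 0.0
1.8 [0.5415 0.2691 0.1719] [-3.990e-02  9.992e-01  1.000e-04  3.000e-04] [ 0.34   0.477 -0.031  1.062 -0.     0.26 ] [-0.5 -0.1 -0.4]
[315.55819483 239.54632787]
```

View pics/w1.png

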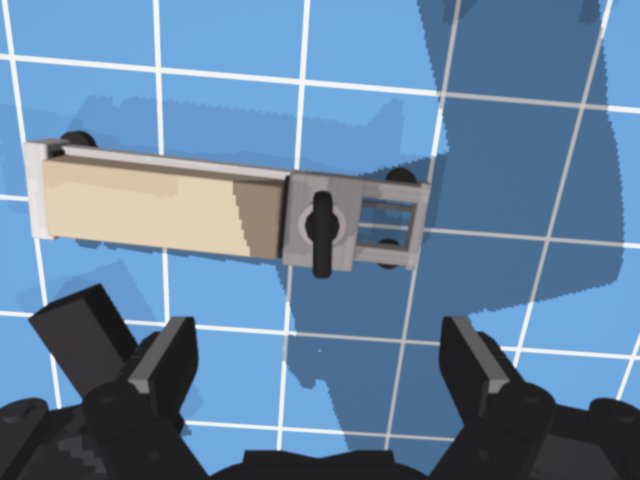

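The wrist view shows the knob bar upright at about (322,234), with the hub ring at (322,224). The bar is in line with the tool's x axis. I'll refine its position numerically.

Run:
```python
from h import *
c=camera("wrist");im=c["color"]
g=im.max(2)[180:290,295:350]
k=cv2.inRange(g,0,60)
ct=max(cv2.findContours(k,cv2.RETR_EXTERNAL,cv2.CHAIN_APPROX_NONE)[0],key=cv2.contourArea)+[295,180]
x,y,w,h=cv2.boundingRect(ct);print(x,y,w,h)
P=ct[:,0];up=P[(P[:,1]>y+h*.7)|(P[:,1]<y+h*.25)]
r=cv2.minAreaRect(up);B=np.array([ray(c,*p,0.076)[:2] for p in cv2.boxPoints(r)]);print(r,"ctr",B.mean(0));print(np.round(B,4).tolist())
# both ends top centre
for q in [(x+w/2,y),(x+w/2,y+h)]: print(ray(c,*q,.076))
m=cv2.inRange(cv2.cvtColor(im,cv2.COLOR_RGB2HSV),(8,30,60),(30,200,255));m[290:]=0
s=max(cv2.findContours(m,cv2.RETR_EXTERNAL,cv2.CHAIN_APPROX_NONE)[0],key=cv2.contourArea)
r=cv2.minAreaRect(s);S=np.array([ray(c,*p,0.052)[:2] for p in cv2.boxPoints(r)]);print("stone",S.mean(0),np.round(S,4).tolist())
```

```text
306 191 32 85
((321.5, 233.0), (84.0, 21.0), 90.0) ctr [0.53752236 0.27144988]
[[0.5118, 0.2632], [0.5109, 0.2753], [0.5632, 0.2801], [0.5642, 0.2672]]
[0.51133087 0.26956678 0.076     ]
[0.56433165 0.27398271 0.076     ]
stone [0.53428206 0.1677725 ] [[0.5592, 0.0848], [0.5054, 0.0966], [0.5087, 0.2461], [0.5638, 0.2436]]
```

```bash
python3 -m inch '[0.003,0.0015,0.03,0,0,0,0.04,0,0,0,0.03,0,0,0,0.017,0,0,0,0,0,0,0,0,0]'; python3 -m inch '[0,0,0,0,0,0,0,0,0,0,0,0,0,0,0,0,0,0,0,0,0,0,0,0,0,0,0,0,0,0,0,0]' -1 30
```

```text
time: 2.45
ee_pos: [0.5386, 0.2704, 0.0553]
tool_rot: [-0.041, 0.999, 0.0, 0.0]
force: [-0.2, 0.1, 0.4]
gripper_width: 0.0851
grasp_force: 0.0
time: 3.25
ee_pos: [0.5381, 0.2708, 0.0547]
tool_rot: [-0.042, 0.999, 0.001, 0.0]
force: [-2.0, 5.1, 5.2]
gripper_width: 0.0114
grasp_force: 33.0
```

```bash
python3 -m inch '[0,0,0,-0.07,0,0,0,-0.07,0,0,0,-0.07,0,0,0,-0.07]' - 40;  python3 -m inch '[0,0,0,-0.07,0,0,0,-0.07,0,0,0,-0.07,0,0,0,-0.07]'; python3 -m inch '[0,0,0,-0.07,0,0,0,-0.07,0,0,0,-0.07,0,0,0,-0.07]'
```

```text
time: 3.65
ee_pos: [0.5387, 0.2696, 0.0547]
tool_rot: [-0.319, 0.948, -0.001, 0.0]
force: [-0.0, -1.6, 5.8]
gripper_width: 0.0112
grasp_force: 41.3
time: 4.05
ee_pos: [0.5398, 0.2691, 0.0547]
tool_rot: [-0.568, 0.823, -0.002, 0.001]
force: [5.4, -3.3, 1.9]
gripper_width: 0.0109
grasp_force: 40.8
time: 4.45
ee_pos: [0.5411, 0.2691, 0.0548]
tool_rot: [0.773, -0.634, 0.003, -0.001]
force: [10.2, -2.8, -2.9]
gripper_width: 0.0115
grasp_force: 40.3
```

```bash
python3 -m inch '[0.0014,-0.0018,0,-0.07,0,0,0,-0.07,0,0,0,-0.07,0,0,0,-0.07]';  python3 -m inch '[0,0,0,-0.07,0,0,0,-0.07,0,0,0,-0.07,0,0,0,-0.05]'; python3 -m inch '[0,0,0,-0.05,0,0,0,-0.03,0,0,0,-0.02,0,0,0,0]'; python3 -c "
from h import *
o=get_obs();print(o['wrist_torque'],o['joint_pos'])"
```

```text
time: 4.85
ee_pos: [0.5424, 0.2694, 0.0548]
tool_rot: [0.918, -0.396, 0.002, -0.001]
force: [7.2, 2.9, -1.5]
gripper_width: 0.0107
grasp_force: 40.4
time: 5.25
ee_pos: [0.5431, 0.2704, 0.0548]
tool_rot: [0.989, -0.146, 0.002, -0.002]
force: [8.3, 6.6, -5.3]
gripper_width: 0.0107
grasp_force: 40.0
time: 5.65
ee_pos: [0.5432, 0.2708, 0.0548]
tool_rot: [0.999, -0.048, 0.003, -0.002]
force: [9.0, 9.1, -5.6]
gripper_width: 0.0115
grasp_force: 39.8
[ 1.92599492 -1.81420147  0.05087297] [ 3.41413040e-01  5.83858186e-01 -1.84905449e-01  7.95825046e-01
  1.29124185e-03 -2.70343674e+00]
```

```bash
python3 -m inch '[0,0,0,-0.03,0,0,0,0,0,0,0,0]';python3 -c "
from h import *
o=get_obs();print(o['wrist_torque'])";  python3 -m inch '[0,0,0,-0.03,0,0,0,0,0,0,0,0]'; python3 -c "
from h import *
o=get_obs();print(o['wrist_torque'],o['joint_pos'])"
```

```text
time: 5.95
ee_pos: [0.5432, 0.271, 0.0548]
tool_rot: [1.0, -0.019, 0.003, -0.002]
force: [9.2, 8.8, -6.2]
gripper_width: 0.0109
grasp_force: 39.8
[ 2.0746724  -1.87777267  0.15563065]
time: 6.25
ee_pos: [0.5431, 0.271, 0.0549]
tool_rot: [1.0, 0.01, 0.003, -0.002]
force: [8.2, 10.4, -4.7]
gripper_width: 0.0108
grasp_force: 47.7
[ 2.14931152 -1.72528925 -0.85103661] [ 3.41420220e-01  5.83799186e-01 -1.84900047e-01  7.95877432e-01
  1.73497506e-03 -2.82102108e+00]
```

```bash
python3 -m inch '[0.001,-0.008,0,0.005,0.001,-0.008,0,0,0.001,-0.008,0,0,0,-0.008,0,0]'; python3 -m inch '[0,-0.005,0,0,0,-0.002,0,0,0,0,0,0]'; python3 -m inch '[0,-0.002,0,0,0,-0.001,0,0,0,0,0,0]'
```

```text
time: 6.65
ee_pos: [0.5442, 0.3005, 0.0548]
tool_rot: [1.0, 0.005, 0.001, 0.001]
force: [4.5, -4.4, 3.8]
gripper_width: 0.011
grasp_force: 44.9
time: 6.95
ee_pos: [0.5444, 0.3081, 0.0548]
tool_rot: [1.0, 0.005, 0.002, 0.0]
force: [5.1, -1.1, 1.6]
gripper_width: 0.0107
grasp_force: 44.9
time: 7.25
ee_pos: [0.5445, 0.3107, 0.0548]
tool_rot: [1.0, 0.005, 0.002, 0.001]
force: [5.7, -2.0, 1.5]
gripper_width: 0.011
grasp_force: 44.8
```

```bash
python3 -m inch '[0,-0.002,0,0,0,0,0,0,0,0,0,0]'; python3 -m inch '[0,-0.002,0,0,0,0,0,0,0,0,0,0]'
```

```text
time: 7.55
ee_pos: [0.5445, 0.3114, 0.0548]
tool_rot: [1.0, 0.005, 0.002, 0.002]
force: [6.8, -7.8, 3.7]
gripper_width: 0.0113
grasp_force: 44.7
time: 7.85
ee_pos: [0.5445, 0.3116, 0.0547]
tool_rot: [1.0, 0.004, 0.002, 0.003]
force: [5.9, -15.8, 6.3]
gripper_width: 0.0114
grasp_force: 44.8
```

```bash
python3 -m inch '[0,0.002,0,0,0,0,0,0]'; python3 -m inch '[0,0,0,0,0,0,0,0,0,0,0,0,0,0,0,0,0,0,0,0,0,0,0,0,0,0,0,0]' 1 40; python3 -m inch '[0,0,-0.03,0,0,0,-0.04,0,0,0,-0.04,0,-0.008,0.045,0,0,0,0.05,0,0,0,0.05,0,0,0,0,0,0.0732,0,0,0,0.0732]';python3 -m inch '[0,0,0,0.0732,0,0,0,0.0732,0,0,0,0.0732,0,0,0,0.0732,0,0,0,0.0732,0,0,0,0.0732,0,0,0,0.0732,0,0,0,0.0732]'; python3 -m inch '[0,0,0,0.0732,0,0,0,0,0,0,0,0]'
python3 - <<'E'
from h import *
for n in ("top","wrist"):
    c=camera(n);cv2.imwrite(f"pics/{n}2.png",c["color"][:,:,::-1])
a=cv2.imread("pics/top2.png");w=cv2.imread("pics/wrist2.png")
cv2.imwrite("pics/both2.png",np.hstack([cv2.resize(a[180:270,130:310],(400,200),interpolation=2),cv2.resize(w,(400,300))[50:250]]))
cv2.imwrite("pics/both2.png",np.hstack([cv2.copyMakeBorder(cv2.resize(a[180:270,130:310],(400,200),interpolation=2),0,100,0,0,0),cv2.resize(w,(400,300))]))
o=get_obs();print(np.round(o["ee_pos"],4),np.round(o["tool_rot"],4),np.round(o["joint_pos"],3))
c=camera("wrist")
im=c["color"];m=cv2.inRange(cv2.cvtColor(im,cv2.COLOR_RGB2HSV),(8,30,60),(30,200,255))
s=max(cv2.findContours(m,cv2.RETR_EXTERNAL,cv2.CHAIN_APPROX_NONE)[0],key=cv2.contourArea)
print(cv2.boundingRect(s));r=cv2.minAreaRect(s);S=np.array([ray(c,*p,0.052)[:2] for p in cv2.boxPoints(r)]);print("stone",S.mean(0),np.round(S,4).tolist())
E
```

```text
time: 8.05
ee_pos: [0.5445, 0.3114, 0.0547]
tool_rot: [1.0, 0.005, 0.002, 0.001]
force: [5.4, -7.5, 3.8]
gripper_width: 0.011
grasp_force: 44.6
time: 8.75
ee_pos: [0.5425, 0.3132, 0.0543]
tool_rot: [1.0, 0.006, 0.0, 0.0]
force: [-0.0, -0.1, -0.7]
gripper_width: 0.0854
grasp_force: 0.0
time: 9.55
ee_pos: [0.5364, 0.1664, 0.1646]
tool_rot: [0.99, -0.144, 0.0, -0.0]
force: [0.3, 0.7, 0.3]
gripper_width: 0.0853
grasp_force: 0.0
time: 10.35
ee_pos: [0.5362, 0.1681, 0.1644]
tool_rot: [0.746, -0.666, 0.0, -0.0]
force: [-0.1, -0.4, -0.3]
gripper_width: 0.0852
grasp_force: 0.0
time: 10.65
ee_pos: [0.5362, 0.1681, 0.1643]
tool_rot: [-0.699, 0.715, -0.0, -0.0]
force: [0.5, -0.3, 0.9]
gripper_width: 0.0855
grasp_force: 0.0
[0.5362 0.1681 0.1643] [-0.6984  0.7157 -0.     -0.    ] [ 0.174  0.405 -0.168  0.998 -0.    -1.372]
(531, 12, 109, 308)
stone [0.37161887 0.14113299] [[0.4172, 0.0462], [0.3585, 0.0476], [0.3185, 0.2362], [0.3923, 0.2344]]
```

View pics/both2.png

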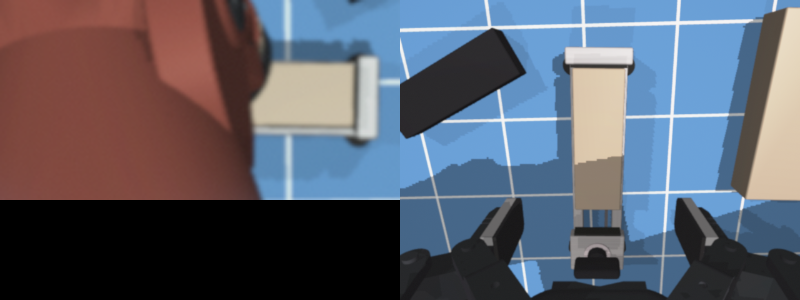

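The wrist view shows the stone lying free at about (599,140), with the jaw back, the knob bar across the holder at (597,265), and the pads evenly placed on either side. I'm lowering to grip it.

```bash
python3 -m inch '[0.0015,-0.0012,0.04,0.002,0,0,0.04,0,0,0,0.04,0,0,0,0.01,0,0,0,0.007,0,0,0,0,0,0,0,0,0]'; python3 -m inch '[0,0,0,0,0,0,0,0,0,0,0,0,0,0,0,0,0,0,0,0,0,0,0,0,0,0,0,0]' -1 60
python3 - <<'E'
from h import *
c=camera("wrist");s=camera("side")["color"];cv2.imwrite("pics/g3.png",np.hstack([cv2.resize(c["color"],(400,300)),cv2.resize(s[250:400,230:430],(400,300),interpolation=2)])[:,:,::-1])
E
```

```text
time: 11.5
ee_pos: [0.5387, 0.1668, 0.0289]
tool_rot: [-0.696, 0.718, -0.001, 0.001]
force: [-0.2, 0.4, -0.6]
gripper_width: 0.0855
grasp_force: 0.0
time: 12.2
ee_pos: [0.538, 0.1667, 0.0284]
tool_rot: [-0.696, 0.718, -0.0, 0.001]
force: [-1.4, -0.2, 7.7]
gripper_width: 0.049
grasp_force: 62.6
```

View pics/g3.png

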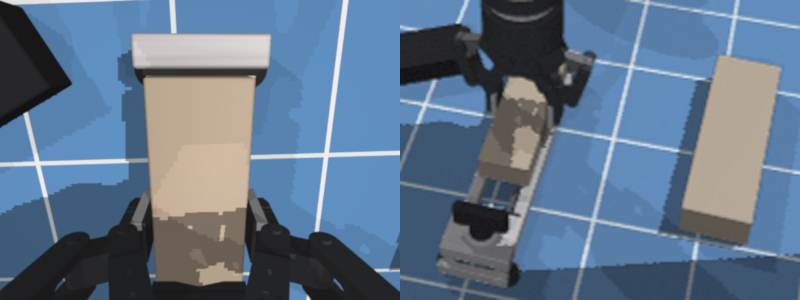

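The left half shows the pads on the stone's long sides near mid-length, and the right half shows the jaw drawn back clear of the stone's end. I'll lift it straight up, then measure the bay from the first, unobstructed pictures.

```bash
python3 -m inch '[0,0,-0.005,0,0,0,-0.01,0,0,0,-0.02,0,0,0,-0.04,0,0,0,-0.05,0,0,0,-0.05,0,0,0,-0.05,0,0,0,-0.01,0]'
python3 - <<'E'
from h import *
o=get_obs();print(np.round(o["ee_pos"],4),np.round(o["tool_rot"],4),np.round(o["force"],1),o["gripper_width"])
t=cv2.imread("pics/top0.png");s=cv2.imread("pics/side0.png")
a=cv2.resize(t[215:275,455:565],None,fx=7,fy=5,interpolation=2)
a=cv2.resize(t[215:275,455:565],None,fx=7,fy=7,interpolation=2)[:, :770]
b=cv2.resize(s[130:190,290:400],None,fx=7,fy=7,interpolation=2)
cv2.imwrite("pics/bay4.png",cv2.resize(np.vstack([a,b])[:,:770],None,fx=5/7,fy=5/7))
c=camera("top")
g=t.min(2).astype(int)
# lip & bar centre rows by column from gap columns between ribs
for u in range(466,552,4):
    col=g[215:272,u]; 
    print(u,[ (215+i,int(v)) for i,v in enumerate(col) if v>205])
E
```

```text
time: 13.1
ee_pos: [0.5396, 0.1669, 0.2689]
tool_rot: [-0.696, 0.718, -0.003, 0.004]
force: [0.4, -0.5, -3.4]
gripper_width: 0.0491
grasp_force: 64.0
[0.5396 0.1669 0.2689] [-0.6957  0.7183 -0.0026  0.0037] [ 0.4 -0.5 -3.4] 0.04908237610960134
466 [(215, 207), (221, 215), (222, 221), (223, 221), (224, 209), (226, 206), (227, 219), (228, 218), (229, 213), (230, 211), (231, 212), (232, 214), (233, 216), (234, 217), (235, 219), (236, 219), (237, 219), (238, 219), (239, 220), (240, 219), (241, 220), (242, 220), (243, 220), (244, 220), (245, 220), (246, 219), (247, 219), (248, 220), (249, 219), (250, 219), (251, 220), (252, 220), (253, 219), (254, 220), (255, 220), (256, 220), (257, 218), (258, 215), (263, 208), (269, 213), (270, 217), (271, 220)]
470 [(221, 217), (222, 220), (223, 219), (224, 207), (226, 208), (227, 218), (228, 213), (231, 210), (232, 218), (233, 220), (234, 221), (235, 220), (236, 216), (244, 207), (245, 207), (246, 206), (247, 206), (254, 210), (255, 213), (262, 207), (263, 216), (264, 206), (268, 213), (269, 215), (270, 218), (271, 221)]
474 [(222, 210), (223, 210), (
[... 4025 characters left out ...]
(246, 207), (247, 207), (248, 207), (249, 207), (250, 209), (251, 209), (252, 213), (253, 216), (254, 219), (255, 217), (256, 207), (259, 207), (260, 214), (265, 217), (266, 221), (267, 221), (268, 221), (269, 219)]
550 [(224, 214), (225, 210), (226, 214), (227, 217), (228, 217), (229, 216), (230, 216), (231, 216), (232, 214), (233, 211), (234, 207), (240, 208), (241, 213), (242, 215), (243, 215), (244, 215), (245, 215), (246, 214), (247, 214), (248, 215), (249, 216), (250, 217), (251, 217), (252, 217), (253, 217), (254, 216), (255, 215), (256, 209), (259, 212), (260, 214), (261, 212), (262, 216), (263, 219), (264, 220), (265, 220), (266, 221), (267, 221), (268, 221), (269, 221), (270, 219)]
```

View pics/bay4.png

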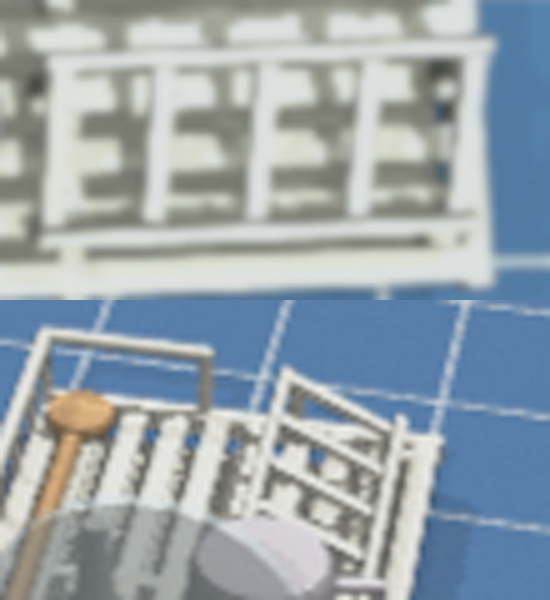

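Run:
```python
from h import *
c=camera("top")
L=[ray(c,u,v,.0456) for u,v in ((474,261.7),(546,259.1))]
K=[ray(c,u,v,.068) for u,v in ((474,226.8),(546,224.2))]
for P in (L,K):
    d=P[1]-P[0];print(np.round(P,4).tolist(),"yaw deg",np.degrees(np.arctan2(d[0],-d[1])))
R=[ray(c,u,243,.052) for u in (466.4,486,507,528,548.4)];print(np.round(R,4).tolist())
yaw=np.arctan2(*( (L[1]-L[0])[:2]*[1,-1]));
ax=np.array([np.cos(yaw),np.sin(yaw)]);ay=np.array([-ax[1],ax[0]])
m=np.mean(R,0)[:2]; l=np.mean(L,0)[:2]
O=m+ax*((l-m)@ax+.0279); print("bay origin",O,"yaw",np.degrees(yaw))
print("bar minus lip along x",(np.mean(K,0)[:2]-l)@ax)
# side check
s=camera("side")
for n,p in {"lipL":(-.0279,.078,.0456),"lipR":(-.0279,-.078,.0456),"topL":(.0353,.078,.0685),"topR":(.0353,-.078,.0685)}.items():
    X=np.r_[O+ax*p[0]+ay*p[1],p[2]];q=proj(s,X);print(n,np.round(q,1),"bay4 px",np.round((q-[290,130])*5+[0,300]))
```

```text
[[0.4622, -0.2342, 0.0456], [0.4652, -0.3612, 0.0456]] yaw deg 1.3457113767316338
[[0.5223, -0.2301, 0.068], [0.5252, -0.3548, 0.068]] yaw deg 1.323570570208712
[[0.4952, -0.2201, 0.052], [0.4947, -0.2545, 0.052], [0.4943, -0.2914, 0.052], [0.4938, -0.3282, 0.052], [0.4933, -0.364, 0.052]]
bay origin [ 0.49150771 -0.29172481] yaw 1.3457113767316338
bar minus lip along x 0.0600984769776503
lipL [361.2 189.2] bay4 px [356. 596.]
lipR [369.5 151.8] bay4 px [397. 409.]
topL [335.8 178.4] bay4 px [229. 542.]
topR [345.9 141.5] bay4 px [279. 358.]
```

The top crop shows the lip running from (45,240) to (475,225), with five ribs and the upper bar at (55,62)–(495,42). The side crop agrees to within a few mm. That puts the bay origin at about (0.4915, -0.2917), yaw +1.35°. I'll carry the stone across high, stop above the bay, and check.

```bash
python3 -m inch '[0.03,0.0029,0,0,0.046,0.0029,0,0,0.046,0.0029,0,0,0.046,0.0029,0,0,0.046,0.0029,0,0,0.046,0.003,0,0,0.046,0.003,0,0,0.046,0.003,0,0]'; python3 -m inch '[0.046,0.003,0,0,0.04,0.0029,0,0,0.0217,0,0,0,0,0,0,-0.028,0,0,0,0,0,0,0,0]'
python3 - <<'E'
from h import *
o=get_obs();q=o["tool_rot"];print(np.round(o["ee_pos"],4),np.round(q,4),"xang",np.degrees(2*np.arctan2(q[1],q[0])),np.round(o["force"],1),o["gripper_width"])
E
```

```text
time: 14.05
ee_pos: [0.5008, -0.1857, 0.2596]
tool_rot: [-0.696, 0.718, 0.002, -0.001]
force: [1.0, 0.1, -3.7]
gripper_width: 0.0486
grasp_force: 63.9
time: 14.65
ee_pos: [0.4925, -0.2911, 0.2604]
tool_rot: [0.715, -0.699, -0.002, 0.0]
force: [-0.1, -1.5, -4.2]
gripper_width: 0.049
grasp_force: 63.8
[ 0.4925 -0.2911  0.2604] [ 7.151e-01 -6.990e-01 -1.700e-03  2.000e-04] xang -88.69931628885517 [-0.1 -1.5 -4.2] 0.04898786197567188
```

```bash
python3 -m inch '[0,-0.003,0.03,0,0,0,0.04,0,0,0,0.04,0,0,0,0.03,0,0,0,0.02,0,0,0,0.01,0,0,0,0,0,0,0,0,0]'
python3 - <<'E'
from h import *
o=get_obs();q=o["tool_rot"];print(np.round(o["ee_pos"],4),np.round(q,4),np.round(o["force"],1))
w=camera("wrist")["color"];s=camera("side")["color"];t=camera("top")["color"]
a=cv2.resize(w,(400,300));b=cv2.resize(s[120:240,260:420],(400,300),interpolation=2);d=cv2.resize(t[140:290,370:570],(400,300),interpolation=2)
cv2.imwrite("pics/p5.png",np.vstack([np.hstack([a,b]),np.hstack([d,d*0])])[:,:,::-1])
E
```

```text
time: 15.45
ee_pos: [0.4968, -0.2919, 0.0931]
tool_rot: [0.716, -0.699, 0.0, -0.0]
force: [1.1, 0.0, -3.5]
gripper_width: 0.049
grasp_force: 63.7
[ 0.4968 -0.2919  0.0931] [ 7.156e-01 -6.985e-01  4.000e-04 -0.000e+00] [ 1.1  0.  -3.5]
```

View pics/p5.png

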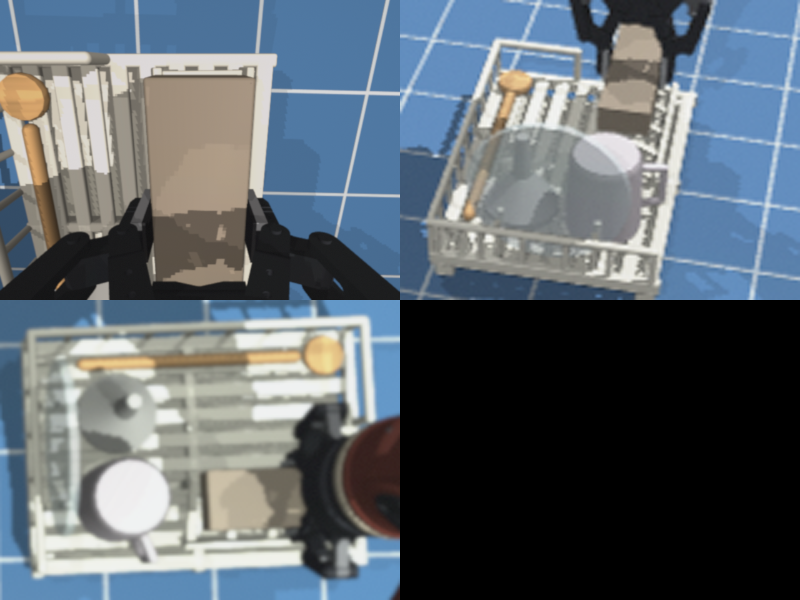

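The wrist view shows the stone lined up with the bay and square to the ribs. The side and top views show its +y end at top-crop (203,500), clear of the mug at (130,500). I'm lowering until its upslope edge touches the ribs.

```bash
python3 -m inch '[0,0.001,0.01,0,0,0,0.006,0,0,0,0.002,0,0,0,0,0]'; python3 -m inch '[0,0,0.002,0,0,0,0,0]'; python3 -m inch '[0,0,0.001,0,0,0,0,0]'; python3 -m inch '[0,0,0.001,0,0,0,0,0]' | head -5
```

```text
time: 16.0
ee_pos: [0.4949, -0.2916, 0.0737]
tool_rot: [0.716, -0.699, -0.001, 0.0]
force: [0.0, 0.6, -4.4]
gripper_width: 0.0487
grasp_force: 63.9
time: 16.2
ee_pos: [0.4953, -0.2919, 0.0722]
tool_rot: [0.716, -0.699, -0.0, 0.0]
force: [0.1, -0.7, -4.2]
gripper_width: 0.0487
grasp_force: 63.9
time: 16.4
ee_pos: [0.4953, -0.2919, 0.0713]
tool_rot: [0.716, -0.699, 0.0, -0.0]
force: [0.2, -0.5, -3.2]
gripper_width: 0.0488
grasp_force: 63.9
time: 16.6
ee_pos: [0.4954, -0.292, 0.0711]
tool_rot: [0.716, -0.699, 0.0, -0.0]
force: [-2.1, 0.8, 3.5]
gripper_width: 0.0488
```

```bash
f(){ grep -E "force|width" | tr '\n' ' '; echo; }
python3 -m inch '[0,0,0,0,0,0,0,0]' 0.14 25|f
python3 -m inch '[0,0,0,0,0,0,0,0]' 0.16|f
python3 -m inch '[0,0,0,0,0,0,0,0]' 0.17|f
python3 -m inch '[0,0,0,0,0,0,0,0]' 0.18|f
python3 -m inch '[0,0,0,0,0,0,0,0]' 0.19|f
python3 -m inch '[0,0,0,0,0,0,0,0]' 0.20|f
python3 - <<'E'
from h import *
s=camera("side")["color"];w=camera("wrist")["color"];np.save("s_a.npy",s)
m=cv2.inRange(cv2.cvtColor(s,cv2.COLOR_RGB2HSV),(5,40,60),(25,200,255))[120:180,335:380];print(cv2.moments(m,True)["m00"],np.argwhere(m).mean(0))
E
```

```text
force: [-3.0, 3.0, 5.7] gripper_width: 0.0491 grasp_force: 64.9 
force: [-3.0, 2.2, 6.3] gripper_width: 0.0498 grasp_force: 22.0 
force: [-1.8, 0.8, 2.8] gripper_width: 0.0501 grasp_force: 4.8 
force: [-1.6, -1.1, -0.2] gripper_width: 0.0507 grasp_force: 1.2 
force: [-2.0, -0.7, -0.6] gripper_width: 0.0508 grasp_force: 1.0 
force: [-2.1, 0.6, -1.1] gripper_width: 0.0513 grasp_force: 0.9 
505.0 [37.52673267 18.47722772]
```

```bash
f(){ grep -E "force|width" | tr '\n' ' '; echo; }
python3 -m inch '[0,0,0,0,0,0,0,0]' 0.215|f
python3 -m inch '[0,0,0,0,0,0,0,0]' 0.23|f
python3 -m inch '[0,0,0,0,0,0,0,0]' 0.245|f
python3 -m inch '[0,0,0,0,0,0,0,0]' 0.26|f
python3 -m inch '[0,0,0,0,0,0,0,0]' 0.275|f
python3 -m inch '[0,0,0,0,0,0,0,0]' 0.29|f
python3 - <<'E'
from h import *
s=camera("side")["color"];w=camera("wrist")["color"]
m=cv2.inRange(cv2.cvtColor(s,cv2.COLOR_RGB2HSV),(5,40,60),(25,200,255))[120:180,335:380];print(cv2.moments(m,True)["m00"],np.argwhere(m).mean(0))
a=cv2.resize(w,(400,300));b=cv2.resize(s[120:195,310:410],(400,300),interpolation=2)
cv2.imwrite("pics/p6.png",np.hstack([a,b])[:,:,::-1])
E
```

```text
force: [-1.8, -0.1, -1.8] gripper_width: 0.0517 grasp_force: 0.9 
force: [-1.8, 0.3, -0.7] gripper_width: 0.0526 grasp_force: 0.9 
force: [-0.8, 0.7, -0.6] gripper_width: 0.0529 grasp_force: 0.9 
force: [-1.8, 0.1, -1.0] gripper_width: 0.0536 grasp_force: 0.9 
force: [-2.3, 0.4, -0.9] gripper_width: 0.0545 grasp_force: 0.9 
force: [-1.5, -0.9, -0.8] gripper_width: 0.0553 grasp_force: 0.9 
596.0 [37.45134228 18.96308725]
```

View pics/p6.png

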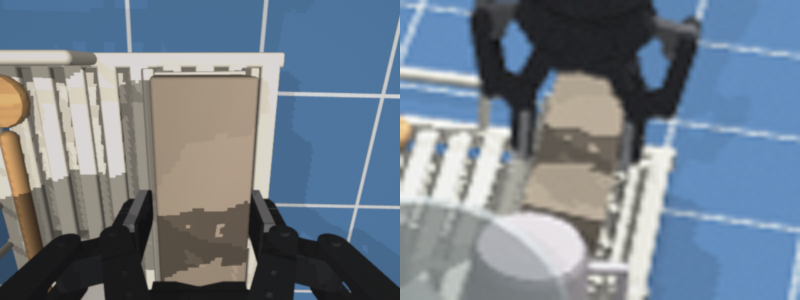

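The wrist view shows the stone between the pads at (200,170), now tilting. The side view shows it leaning towards the lip on the right at (570,190). Grip is down to about 1 N, so the lowering is controlled, and I'll keep opening.

```bash
f(){ grep -E "force|width" | tr '\n' ' '; echo; }
python3 -m inch '[0,0,0,0,0,0,0,0]' 0.305|f
python3 -m inch '[0,0,0,0,0,0,0,0]' 0.32|f
python3 -m inch '[0,0,0,0,0,0,0,0]' 0.335|f
python3 -m inch '[0,0,0,0,0,0,0,0]' 0.35|f
python3 -m inch '[0,0,0,0,0,0,0,0]' 0.365|f
python3 -m inch '[0,0,0,0,0,0,0,0]' 0.38|f
python3 -m inch '[0,0,0,0,0,0,0,0]' 0.395|f
python3 -m inch '[0,0,0,0,0,0,0,0]' 0.41|f
python3 - <<'E'
from h import *
w=camera("wrist")
m=cv2.inRange(cv2.cvtColor(w["color"],cv2.COLOR_RGB2HSV),(5,40,60),(25,200,255));m[:,:220]=0;m[:,420:]=0;m[300:]=0
k=max(cv2.findContours(m,cv2.RETR_EXTERNAL,cv2.CHAIN_APPROX_NONE)[0],key=cv2.contourArea)
print(np.round(cv2.minAreaRect(k),1) if 0 else cv2.minAreaRect(k),cv2.boundingRect(k))
E
```

```text
force: [-1.6, -0.4, -1.7] gripper_width: 0.0561 grasp_force: 0.9 
force: [-2.3, 1.6, -0.3] gripper_width: 0.0565 grasp_force: 0.9 
force: [-2.5, 0.5, -1.0] gripper_width: 0.0566 grasp_force: 1.0 
force: [-1.7, -0.8, -0.8] gripper_width: 0.0578 grasp_force: 1.0 
force: [-2.1, -0.3, -1.5] gripper_width: 0.058 grasp_force: 1.0 
force: [-1.6, -0.6, -0.9] gripper_width: 0.059 grasp_force: 1.1 
force: [-1.8, 1.1, -1.0] gripper_width: 0.0597 grasp_force: 1.1 
force: [-2.1, -0.3, -0.1] gripper_width: 0.0599 grasp_force: 1.1 
((330.5, 209.0), (180.0, 171.0), 90.0) (245, 119, 172, 181)
```

```bash
f(){ grep -E "force|width" | tr '\n' ' '; echo; }
python3 -m inch '[0,0,0,0,0,0,0,0]' 0.425|f
python3 -m inch '[0,0,0,0,0,0,0,0]' 0.44|f
python3 -m inch '[0,0,0,0,0,0,0,0]' 0.455|f
python3 -m inch '[0,0,0,0,0,0,0,0]' 0.47|f
python3 -m inch '[0,0,0,0,0,0,0,0]' 0.485|f
python3 -m inch '[0,0,0,0,0,0,0,0]' 0.50|f
python3 -m inch '[0,0,0,0,0,0,0,0]' 0.52|f
python3 -m inch '[0,0,0,0,0,0,0,0]' 0.54|f
python3 -m inch '[0,0,0,0,0,0,0,0]' 0.56|f
python3 -m inch '[0,0,0,0,0,0,0,0]' 0.58|f
```

```text
force: [-2.2, -0.8, -1.6] gripper_width: 0.0606 grasp_force: 1.1 
force: [-2.6, -0.4, -2.4] gripper_width: 0.0615 grasp_force: 1.2 
force: [-2.5, -0.5, -2.5] gripper_width: 0.0622 grasp_force: 1.2 
force: [-0.0, -0.4, -0.4] gripper_width: 0.0624 grasp_force: 0.0 
force: [0.2, 0.3, 0.0] gripper_width: 0.0634 grasp_force: 0.0 
force: [-0.2, 0.2, 0.8] gripper_width: 0.064 grasp_force: 0.0 
force: [0.3, -0.2, -0.4] gripper_width: 0.0647 grasp_force: 0.0 
force: [-0.3, -0.0, -0.2] gripper_width: 0.0657 grasp_force: 0.0 
force: [-0.2, 0.1, 0.2] gripper_width: 0.0668 grasp_force: 0.0 
force: [0.1, -0.4, 0.4] gripper_width: 0.0674 grasp_force: 0.0
```

The stone let go of the pads smoothly at about 62 mm. Next I'll nudge it downslope against the lip with the back finger, watching the force.

```bash
f(){ grep -E "pos|force|width" | tr '\n' ' '; echo; }
python3 -m inch '[0,0.004,0.001,0,0,0.004,0,0,0,0.002,0,0,0,0,0,0]'|f
python3 -m inch '[0,0.002,0,0,0,0,0,0]'|f
python3 -m inch '[0,0.002,0,0,0,0,0,0]'|f
python3 -m inch '[0,0.001,0,0,0,0,0,0]'|f
python3 -m inch '[0,0.001,0,0,0,0,0,0]'|f
python3 -m inch '[0,0.001,0,0,0,0,0,0]'|f
```

```text
ee_pos: [0.4849, -0.2921, 0.0693] force: [0.6, 0.1, -0.4] gripper_width: 0.0674 grasp_force: 0.0 
ee_pos: [0.4831, -0.2922, 0.0694] force: [-0.2, 0.3, -0.0] gripper_width: 0.0676 grasp_force: 0.0 
ee_pos: [0.4811, -0.2922, 0.0693] force: [-0.4, -0.3, -0.4] gripper_width: 0.0675 grasp_force: 0.0 
ee_pos: [0.4802, -0.2923, 0.0693] force: [-0.6, -0.7, -0.3] gripper_width: 0.0674 grasp_force: 0.0 
ee_pos: [0.4792, -0.2923, 0.0693] force: [-0.7, -0.3, 0.0] gripper_width: 0.0672 grasp_force: 0.0 
ee_pos: [0.4782, -0.2923, 0.0693] force: [-0.1, -0.7, 0.4] gripper_width: 0.0675 grasp_force: 0.0
```

```bash
f(){ grep -E "pos|force|width" | tr '\n' ' '; echo; }
for i in 1; do :; done
python3 -m inch '[0,0.001,0,0,0,0,0,0]'|f
python3 -m inch '[0,0.001,0,0,0,0,0,0]'|f
python3 -m inch '[0,0.001,0,0,0,0,0,0]'|f
python3 -m inch '[0,0.001,0,0,0,0,0,0]'|f
python3 - <<'E'
from h import *
c=camera("wrist");w=c["color"];t=camera("top")["color"];s=camera("side")["color"]
cv2.imwrite("pics/p7.png",np.vstack([np.hstack([cv2.resize(w,(400,300)),cv2.resize(s[120:195,310:410],(400,300),interpolation=2)]),np.hstack([cv2.resize(w[120:345,210:510],(400,300),interpolation=2),cv2.resize(t[195:285,440:560],(400,300),interpolation=2)])])[:,:,::-1])
E
```

```text
ee_pos: [0.4772, -0.2923, 0.0693] force: [0.1, -0.2, -0.6] gripper_width: 0.0671 grasp_force: 0.0 
ee_pos: [0.4761, -0.2923, 0.0693] force: [0.8, -0.4, -0.8] gripper_width: 0.0675 grasp_force: 0.0 
ee_pos: [0.4751, -0.2924, 0.0693] force: [-0.6, 0.1, -0.3] gripper_width: 0.0674 grasp_force: 0.0 
ee_pos: [0.4742, -0.2924, 0.0693] force: [0.3, -0.3, -0.6] gripper_width: 0.0674 grasp_force: 0.0
```

View pics/p7.png

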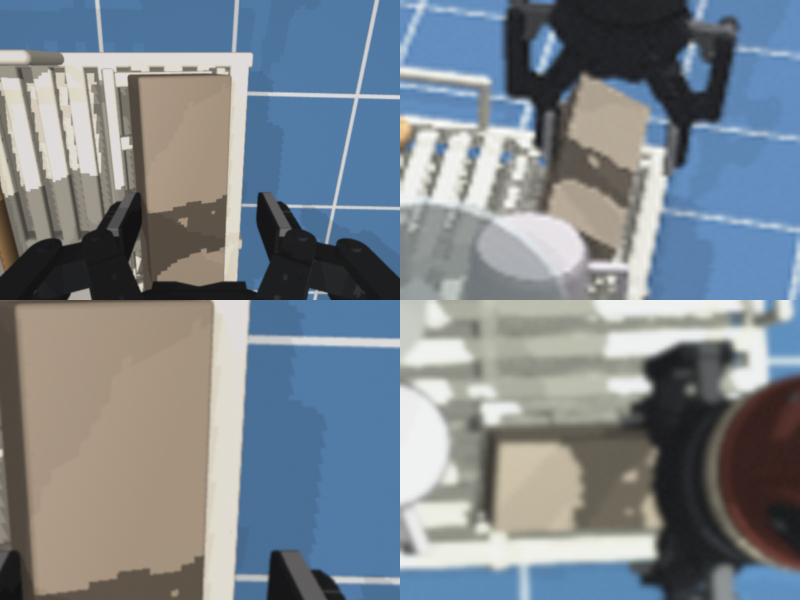

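That was my tenth and last picture. It shows the stone lying tilted flat on the ribs, with the back pad almost touching its upper side at (130,220) in the wrist view. The lip side is along (235,150). From here I'll go by force and pixel measurements.

```bash
f(){ grep -E "pos|force: \[" | tr '\n' ' '; echo; }
python3 -m inch '[0,0.001,0,0,0,0,0,0]'|f
python3 -m inch '[0,0.001,0,0,0,0,0,0]'|f
python3 -m inch '[0,0.001,0,0,0,0,0,0]'|f
python3 -m inch '[0,0.001,0,0,0,0,0,0]'|f
```

```text
ee_pos: [0.4732, -0.2924, 0.0693] force: [-1.3, -0.2, 0.9] 
ee_pos: [0.4721, -0.2925, 0.0693] force: [0.3, -0.3, 0.1] 
ee_pos: [0.4712, -0.2925, 0.0693] force: [-0.0, 0.1, 0.2] 
ee_pos: [0.4707, -0.2925, 0.0695] force: [1.8, 0.5, -0.4]
```

```bash
f(){ grep -E "pos|force: \[" | tr '\n' ' '; echo; }
python3 -m inch '[0,0.001,0,0,0,0,0,0]'|f
python3 -m inch '[0,0.001,0,0,0,0,0,0]'|f
python3 -m inch '[0,0.001,0,0,0,0,0,0]'|f
```

```text
ee_pos: [0.4703, -0.2926, 0.0698] force: [5.6, 1.2, 1.5] 
ee_pos: [0.4698, -0.2927, 0.07] force: [6.7, 2.7, 3.7] 
ee_pos: [0.4695, -0.2927, 0.0703] force: [8.1, 3.7, 3.8]
```

```bash
python3 -m inch '[0,-0.004,0,0,0,-0.005,0,0,0,-0.003,0,0,0,0,-0.02,0,0,0,-0.04,0,0,0,-0.05,0,0,0,-0.05,0,0,0,-0.05,0]' 0.7; python3 -m inch '[-0.05,0.05,-0.03,0,-0.05,0.05,-0.03,0,-0.05,0.05,0,0,-0.05,0.05,0,0,-0.05,0.05,0,0,-0.05,0.05,0,0,0,0,0,0,0,0,0,0]'
python3 - <<'E'
from h import *
o=get_obs();print(o["time"],o["ee_pos"])
t=camera("top");im=t["color"]
hsv=cv2.cvtColor(im,cv2.COLOR_RGB2HSV);m=cv2.inRange(hsv,(5,40,60),(25,200,255));m[:215]=0;m[280:]=0;m[:,:440]=0;m[:,570:]=0
k=max(cv2.findContours(m,cv2.RETR_EXTERNAL,cv2.CHAIN_APPROX_NONE)[0],key=cv2.contourArea);print("stone px",cv2.boundingRect(k),cv2.minAreaRect(k))
O=np.array([.4915,-.2917]);yw=np.radians(1.35);ax=np.array([np.cos(yw),np.sin(yw)]);ay=np.array([-ax[1],ax[0]]);c,s=np.cos(np.radians(25)),np.sin(np.radians(25))
def P(x,y,z): return np.r_[O+ax*(x*c-z*s)+ay*y,.052+x*s+z*c]
print("home top-face corners",[np.round(proj(t,P(x,y,.028)),1).tolist() for x,y in((-.025,.075),(-.025,-.075),(.025,-.075),(.025,.075))])
hull=cv2.boxPoints(cv2.minAreaRect(k));print("seen",np.round(hull,1).tolist())
a=cv2.imread("pics/top0.png")[:,:,::-1].astype(int)
for n,(x0,x1,y0,y1) in {"mug":(412,460,215,272),"funnel":(408,450,175,214),"spoon":(450,545,155,180),"plate":(380,406,150,275)}.items():
    print(n,np.abs(a[y0:y1,x0:x1]-im[y0:y1,x0:x1]).mean().round(2))
s_=camera("side");hs=cv2.cvtColor(s_["color"],cv2.COLOR_RGB2HSV)
m=cv2.inRange(hs,(5,40,60),(25,200,255));m[:125]=0;m[200:]=0;m[:,:325]=0;m[:,400:]=0
k=max(cv2.findContours(m,cv2.RETR_EXTERNAL,cv2.CHAIN_APPROX_NONE)[0],key=cv2.contourArea);print("side px",cv2.boundingRect(k),np.round(cv2.boxPoints(cv2.minAreaRect(k)),1).tolist())
print("side home",[np.round(proj(s_,P(x,y,.028)),1).tolist() for x,y in((-.025,.075),(-.025,-.075),(.025,-.075),(.025,.075))])
E
```

```text
time: 27.4
ee_pos: [0.4788, -0.292, 0.2812]
tool_rot: [0.716, -0.699, -0.0, 0.0]
force: [0.9, -0.9, 0.6]
gripper_width: 0.0728
grasp_force: 0.0
time: 28.2
ee_pos: [0.2677, -0.0906, 0.3188]
tool_rot: [0.716, -0.698, 0.001, -0.0]
force: [0.6, -0.4, 0.0]
gripper_width: 0.0721
grasp_force: 0.0
28.2 [ 0.26771763 -0.09061217  0.31878043]
stone px (466, 233, 89, 33) ((510.03765869140625, 249.03501892089844), (30.01652717590332, 88.7413558959961), 87.91743469238281)
home top-face corners [[467.7, 265.5], [554.5, 262.4], [557.8, 235.4], [469.4, 238.6]]
seen [[465.20001220703125, 235.60000610351562], [553.7999877929688, 232.39999389648438], [554.9000244140625, 262.3999938964844], [466.20001220703125, 265.6000061035156]]
mug 9.78
funnel 9.92
spoon 10.95
plate 9.69
side px (347, 140, 26, 44) [[344.79998779296875, 178.6999969482422], [354.70001220703125, 139.1999969482422], [374.20001220703125, 144.10000610351562], [364.3999938964844, 183.60000610351562]]
side home [[364.7, 181.9], [372.5, 146.0], [355.5, 137.0], [346.4, 172.5]]
```

Run:
```python
from h import *
for n,R in {"top":{"mug":(405,462,212,272),"funnel":(405,452,172,216),"spoon":(405,545,152,182),"plate":(378,410,148,278)},"side":{"funnel+mug+plate":(280,362,165,230),"spoon":(284,318,145,212)}}.items():
    a=cv2.imread(f"pics/{n}0.png");b=camera(n)["color"][:,:,::-1]
    E=[cv2.Laplacian(cv2.GaussianBlur(cv2.cvtColor(np.ascontiguousarray(i),cv2.COLOR_BGR2GRAY),(3,3),0),cv2.CV_32F) for i in (a,b)]
    for k,(x0,x1,y0,y1) in R.items():
        p,r=cv2.phaseCorrelate(E[0][y0:y1,x0:x1].copy(),E[1][y0:y1,x0:x1].copy());print(n,k,np.round(p,2),round(r,2))
```

```text
top mug [-0.03 -0.06] 0.85
top funnel [0.09 0.53] 0.95
top spoon [ 0.02 -0.03] 0.97
top plate [0.08 0.49] 0.96
side funnel+mug+plate [-0.04  0.07] 0.71
side spoon [-0.03 -0.02] 0.99
```

```bash
python3 -c "
from rig import close_job
print(close_job())"
```

```text
the job is handed in; nothing more can be done
None
```

I've handed the job in: the knob is backed off to its stop, the jaw is fully back, and the stone lies on the ribs against the lip with the gripper well clear; camera checks showed no movement of the plate, mug, funnel or spoon, and no verdict came back.

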